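# Unpin the chocolate press and close its lid

### The arm

A 6-joint arm with a two-finger parallel gripper is mounted at the origin on the work surface. World frame = base frame: x ahead of the robot, y to its left, z up, the work surface at z = 0. Lengths are in m, angles in degrees, forces in N, time in s.
With the tool pointing down it reaches from about 0.425 to 1.125 m from the base axis. Payload 14.9 kg.
Tool frame: the origin (TCP) lies at the very end of the fingers, on their centre line; the grasp point (between the pads) lies 19 mm behind it; z points along the fingers, y is the direction in which the jaws open and shut (so a half turn about z gives the same grasp; the last joint's range is limited). The gripper opens to 91 mm and grips with 3 to 60 N. Pads are 32 mm wide; open, the fingers measure 118 mm over their backs; the gripper's body (76 mm by 178 mm) begins 60 mm behind the grasp point.
Start: joints at [63.925, 21.709, 99.362, -0, 58.929, -1.908], TCP at [0.287, 0.639, 0.214] pointing down, gripper open.
Joint ranges: [-158.91, 158.91], [-42.39, 125.64], [0.06, 152.35], [-60.88, 240.88], [17.5, 164.5], [-176.32, 176.32]. Speed limits (degrees/s): [108.29, 108.29, 136.94, 180, 180, 180].

### API

Orientations are given as a 3x3 rotation matrix whose columns are the frame's x, y, z axes.
In Python, from workcell import robot, read_camera gives the robot as it stands. Calls block until the motion is done:
- robot.move_to(position, orientation): joint-space move of the TCP to a pose.
- robot.line_to(position, velocity=0.15, rot=None, guard=None): straight line of the TCP; rot=None keeps the orientation; velocity is the mean speed in m/s. With guard (N) it stops when the force on the tool has changed by that much, and returns True; else False.
- robot.goto_joints(angles): joint-space move.
- robot.open_gripper() and robot.close_gripper(strength=None): open the fingers fully, or close them until they stop; strength is the grip in N (None keeps the last).
- robot.dwell(seconds).
- robot.solve_ik(position, orientation): joint angles nearest the present ones, or None.
- robot.get_state(): the state.
- read_camera(name): name is "side" or "top"; returns a dict with "color" (420x560x3 uint8, red, green, blue), "fovy" (degrees; the focal length in pixels is half the picture's height over the tangent of half this angle, whatever the lens; pixels are square), "cx", "cy" (the principal point, pixels), "R" (3x3) and "t" (3): a world point X has camera coordinates R X + t. Camera axes: x right, y down, z forward; pixel columns grow to the right and rows downward; lengths in m; the calibration is good to about 2 mm. A picture is of the moment at which its call begins. There is no depth.
A pose or a line that the arm cannot do raises robot.PlanningError and nothing moves.
- robot.close_job(): hands the job in, once; it reports no verdict.
The state is a dict: "time_s": time; "q": joint angles; "joint_vel": joint speeds; "effort": joint torques, N m; "tool_pos": TCP position; "orientation": TCP orientation; "force": force on the tool from outside, world axes, zero at the start; "wrist_torque": the same for the moment, N m; "grip_width": finger opening in m.
Only numpy, scipy, OpenCV 4.12 (cv2) and the standard library are available. Lean on these libraries where they do the work, as an engineer would, in place of code of your own. Each camera call takes 0.05 s, during which the arm holds its last target.

### The job

The lid of the chocolate-log press stands ajar with its red-handled safety pin still in the slanted bore in front. Draw the pin out of the bore, park it fully home in the side notch of the yellow pin rest with its collar lying on the plate, and let go of it; only then lower the lid gently until it is fully shut, without slamming it. Leave the pin parked and do not shift the other things on the bench.

Things in the scene. Friction and masses are not known exactly. Their poses are not given: they have to be found in the camera images.
- press: Fixed aluminium box 180 (x) x 240 (y) x 92 mm high holding chocolate logs; origin at the centre of its underside, z up, its front faces its own -x. A blue block stands 50 mm in front of its front wall and carries the slanted bore. On top is the hinged lid.
- press_bore (a point): Centre of the bore's mouth, on the slanted top face (50 x 56 mm) of the blue block, 140 mm before the press centre (-x) and 75 mm up. The bore is 18 mm wide, 60 mm deep, open below; its axis leans 35 degrees from vertical, top towards the press's -x. Axes as press.
- pin: Loose pin, 134 mm long: steel shaft 16 mm in diameter, 70 mm long below the collar; steel collar 34 mm in diameter, 8 mm thick; red handle 26 mm in diameter above it, 8 to 64 mm from the origin. Origin: centre of the collar's underside; z towards the handle's end. It starts in the bore, collar on the block, under the ajar lid's frame: an upright gripper has no room, one along the pin has.
- pin_tip (a point): Tip of the pin's shaft, 70 mm from the collar's underside.
- rest: Fixed pin rest, left or right of the press: grey foot 120 x 90 x 8 mm, grey upright on its -y side, yellow slanted plate 72 (slope) x 70 (y) x 20 mm. Origin: centre of the foot's underside. The plate's normal leans 35 degrees from vertical towards the rest's -x. A notch 19 mm wide runs along y, open at the plate's +y edge, closed at its inner end.
- rest_seat (a point): Where the pin's origin lies when the pin is parked fully home: on the plate's top face at the inner end of the notch, 120 mm up, 36 mm from the open +y edge. Axes as rest (z is vertical, not along the pin).
- rest_tip (a point): Where the pin's tip lies when it is parked: 70 mm below the seat, along the plate's normal.
- lid (a joint): Angle of the lid in rad: 0 fully shut, growing as it opens upward (limit 1.2). Its hinge is stiff: it stays where it is left; pressing it down takes about 2 to 7 N near its front. The lid cannot shut while the pin is in the bore.
- lid_hinge (a point): Middle of the hinge line, which runs along the press's y, on the far rim of the box, 92 mm up. It turns with the lid: its own -x points along the lid from hinge to front.
- lid_push (a point): Point on the lid's top face, 180 mm from the hinge line, in the middle. The lid is 8 mm thick, its top at 100 mm height when shut; the grey plate reaches 195 mm from the hinge, then a 120 mm wide orange frame with a 68 mm wide window, through which the pin is seen, to 275 mm. A bar handle 100 mm long stands 31 mm proud of the lid 120 mm from the hinge. The point turns with the lid.
- jar: Loose bystander: amber jar, 72 mm in diameter, 95 mm high; origin under its centre.
- spatula: Loose bystander: spatula lying flat, 200 mm long, between robot and press.
- log: Loose bystander: nut-studded chocolate log, 200 mm long, 55 mm high, on white parchment.
- cup: Loose bystander: steel cup, 84 mm in diameter, 110 mm high.
- syrup: Loose bystander: green bottle, 60 mm in diameter, 170 mm high.
- gift_box: Loose bystander: cardboard box with a yellow band, 110 x 75 x 50 mm.
- tin: Loose bystander: copper-coloured tin, 80 mm in diameter, 120 mm high.
Not all that is in view belongs to the job. What is shaped like the pin but purple or white is not meant.

How it is judged (in metres and radians):
On the way, in this order (a step that is already met when the one before it is completed fails the run):
1. the pin is drawn clear of the bore while the lid is still open (distance between pin and press_bore above 0.072 m and value of joint lid above 0.3 rad), for 0.1 s.
2. the pin is parked home in the notch and released, the lid still open (distance between pin and rest_seat below 0.012 m and distance between pin_tip and rest_tip below 0.02 m and contact force between pin and the fingers below 0.1 N and linear speed of pin below 0.03 m/s and value of joint lid above 0.3 rad), for 0.2 s.
At the end, for the whole second after the job is handed in: The lid is shut (within 0.03 rad), and the pin rests still in the notch of the pin rest, its collar's underside within 12 mm of the seat and its tip within 20 mm of the parked tip point (distance between pin and rest_seat below 0.012 m and distance between pin_tip and rest_tip below 0.02 m and value of joint lid below 0.03 rad and linear speed of pin below 0.02 m/s); the robot touches nothing.
It fails at once if the lid is slammed (closing faster than 2 rad/s) (velocity of joint lid below -2 rad/s).
It fails at once if a bystander is shifted more than 40 mm (distance of any of jar, spatula, log, cup, syrup, gift_box, tin from where it was at the start of the episode above 0.04 m).
It also fails if it takes over 61 s, if anything falls off the work surface, if the arm or the gripper's body presses on something with over 40 N, if the wrist force passes 120 N, or if a joint passes its speed limit or range.

## Working session

There is one attempt and no reset: what is moved stays moved. The work goes in short steps, each a Python script; the robot and the scene stay as the last script left them, time stands still between calls to the robot, and variables do not carry over. Pictures are saved under pics/ and viewed, and the job is handed in when it is done.

```bash
mkdir -p pics; ls
python3 - <<'E'
from workcell import robot, read_camera
import cv2
for n in("side","top"):
    d=read_camera(n); cv2.imwrite(f"pics/{n}0.png",d["color"][:,:,::-1])
    print(n,d["fovy"],d["cx"],d["cy"],d["R"].round(4).tolist(),d["t"].round(4).tolist(), [k for k in d])
print(robot.get_state())
E
```

```text
pics
side 48.55744703747335 278.36670841451587 202.90324061526778 [[0.8671, -0.4978, -0.0144], [-0.297, -0.4937, -0.8174], [0.3998, 0.7131, -0.5759]] [-0.497, 0.2409, 1.3002] ['color', 'fovy', 'cx', 'cy', 'R', 't']
top 45.82252196485261 278.8823050294518 205.66632239537077 [[-0.0059, -0.9999, -0.0135], [-0.9965, 0.007, -0.0835], [0.0836, 0.013, -0.9964]] [0.0067, 0.5858, 1.7717] ['color', 'fovy', 'cx', 'cy', 'R', 't']
{'time_s': 0.1, 'q': array([ 6.39248044e+01,  2.17363673e+01,  9.93906011e+01, -2.62920894e-03,
        5.89285337e+01, -1.90918976e+00]), 'joint_vel': array([ 0.11215392,  0.00119335, -0.06805441, -0.05281972,  0.06570175,
       -0.01350194]), 'effort': array([ 3.91599548e-03, -7.65030456e+01, -4.35291374e+01,  6.53530145e-02,
        3.98804422e-02, -7.65924369e-06]), 'tool_pos': array([0.28644653, 0.63833609, 0.21335775]), 'orientation': array([[-9.12372871e-01,  4.09359977e-01, -3.90485694e-04],
       [ 4.09360164e-01,  9.12372440e-01, -8.87374425e-04],
       [-6.98718920e-06, -9.69465639e-04, -9.99999530e-01]]), 'force': array([ 0.10341956, -0.47934693,  0.19841451]), 'wrist_torque': array([0.00376759, 0.01827758, 0.0367494 ]), 'grip_width': 0.09119285724348285}
```

View pics/side0.png

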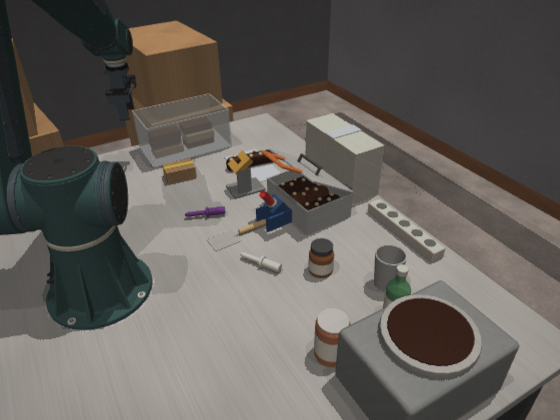

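View pics/top0.png

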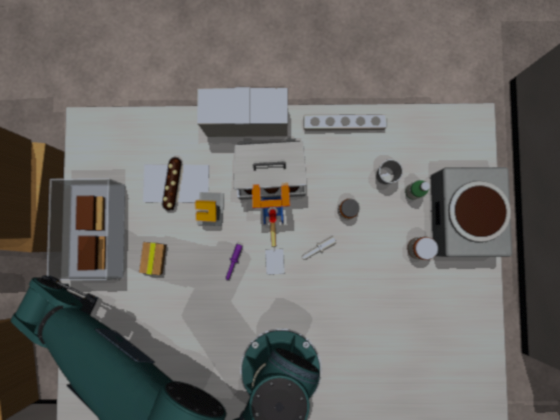

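The top view shows the press near (270,180), the red pin at (272,215) and the yellow rest at (206,211). I'll zoom in on each.

Run:
```python
import cv2
a=cv2.imread("pics/top0.png")[130:270,140:330]; cv2.imwrite("pics/top0z.png",cv2.resize(a,None,fx=4,fy=4,interpolation=cv2.INTER_CUBIC))
a=cv2.imread("pics/side0.png")[130:250,190:370]; cv2.imwrite("pics/side0z.png",cv2.resize(a,None,fx=4.4,fy=4.4,interpolation=cv2.INTER_CUBIC))
```

```text
(no output)
```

View pics/top0z.png

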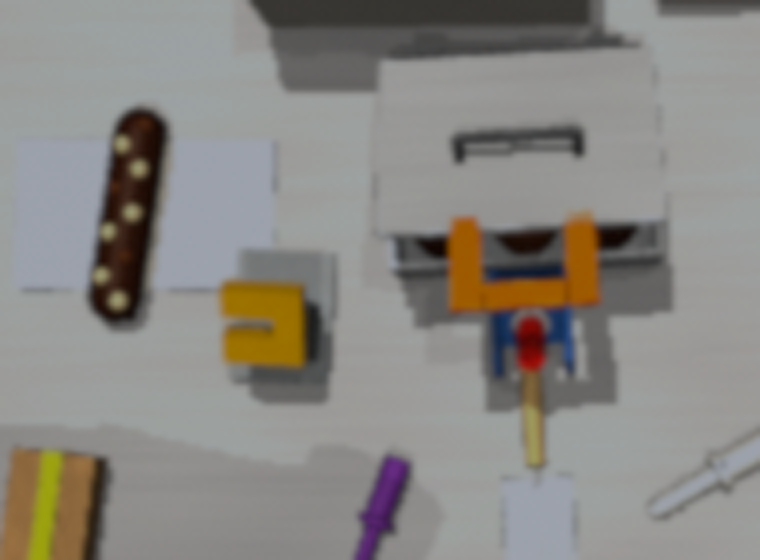

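View pics/side0z.png

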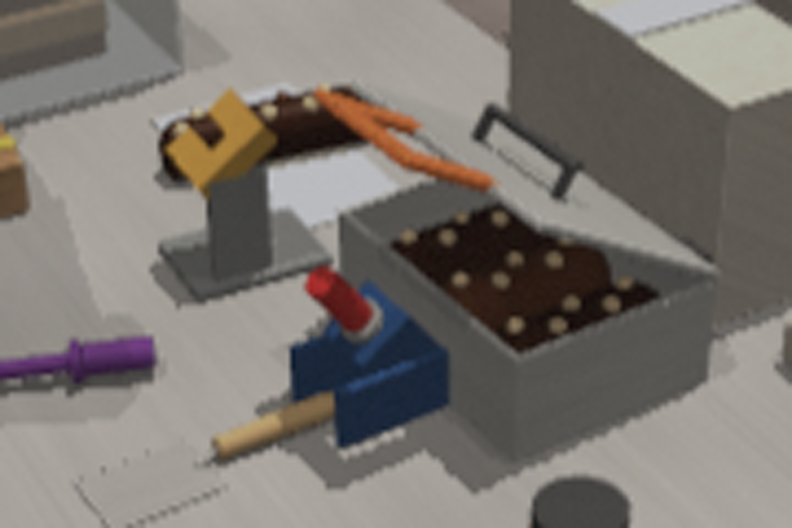

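```bash
cat > h.py <<'E'
import numpy as np, cv2
from scipy.optimize import least_squares
def K(d):
    f=d["color"].shape[0]/2/np.tan(np.radians(d["fovy"])/2); return f
def proj(d,X):
    c=np.atleast_2d(X)@d["R"].T+d["t"]; f=K(d); return np.c_[f*c[:,0]/c[:,2]+d["cx"],f*c[:,1]/c[:,2]+d["cy"]]
def ray(d,uv):
    f=K(d); v=d["R"].T@np.array([(uv[0]-d["cx"])/f,(uv[1]-d["cy"])/f,1.]); return -d["R"].T@d["t"],v/np.linalg.norm(v)
def onz(d,uv,z):
    o,v=ray(d,uv); return o+v*(z-o[2])/v[2]
def tri(d1,u1,d2,u2):
    o1,v1=ray(d1,u1);o2,v2=ray(d2,u2)
    s=np.linalg.lstsq(np.c_[v1,-v2],o2-o1,rcond=None)[0]
    a=o1+s[0]*v1;b=o2+s[1]*v2; return (a+b)/2,np.linalg.norm(a-b)
def mask(img,kind):
    h=cv2.cvtColor(img,cv2.COLOR_RGB2HSV).astype(int); H,S,V=h[...,0],h[...,1],h[...,2]
    if kind=="red": return (((H<5)|(H>172))&(S>170)&(V>70)).astype(np.uint8)
    if kind=="yellow": return ((H>16)&(H<28)&(S>150)&(V>60)).astype(np.uint8)
    if kind=="orange": return ((H>4)&(H<16)&(S>150)&(V>110)).astype(np.uint8)
    if kind=="blue": return ((H>100)&(H<122)&(S>120)&(V>40)).astype(np.uint8)
def blobs(m,box=None):
    n,l,st,c=cv2.connectedComponentsWithStats(m); return [(st[i].tolist(),c[i].round(2).tolist()) for i in range(1,n) if st[i][4]>12]
E
python3 - <<'E'
from workcell import read_camera
from h import *
D={n:read_camera(n) for n in("side","top")}
np.save("D0.npy",D)
for n in D:
  print(n,K(D[n]),"cam",-D[n]["R"].T@D[n]["t"])
  for k in("red","yellow","orange","blue"): print(n,k,blobs(mask(D[n]["color"],k)))
c=lambda a,x,y,w,h:cv2.resize(a[y:y+h,x:x+w,::-1],None,fx=13,fy=13,interpolation=cv2.INTER_CUBIC)
cv2.imwrite("pics/rest_zoom.png",np.hstack([c(D["top"]["color"],192,195,30,32),c(D["side"]["color"],224,147,30,32)]))
E
```

```text
side 465.5593202596202 cam [-0.01732108 -1.05556568  0.93858545]
side red [([260, 191, 14, 14, 95], [266.44, 197.46])]
side yellow [([227, 151, 26, 23, 272], [240.1, 162.54])]
side orange [([262, 151, 39, 22, 193], [278.56, 160.47])]
side blue [([256, 195, 35, 36, 653], [274.43, 214.58])]
top 496.8671711910961 cam [ 0.43562826 -0.02040938  1.81431158]
top red [([269, 210, 7, 12, 67], [272.3, 215.67])]
top yellow [([252, 185, 30, 22, 232], [262.35, 199.56]), ([282, 187, 7, 18, 92], [284.95, 195.28]), ([196, 201, 21, 21, 377], [206.35, 210.67]), ([146, 243, 5, 31, 42], [147.69, 258.21]), ([152, 244, 5, 30, 38], [153.84, 257.89])]
top orange [([280, 185, 9, 16, 24], [282.54, 191.33]), ([281, 194, 9, 12, 19], [287.05, 201.53]), ([265, 206, 15, 1, 15], [272.0, 206.0])]
top blue [([263, 197, 17, 2, 23], [271.65, 197.61]), ([263, 209, 5, 14, 33], [264.91, 213.73]), ([277, 208, 6, 13, 42], [280.05, 212.88])]
```

View pics/rest_zoom.png

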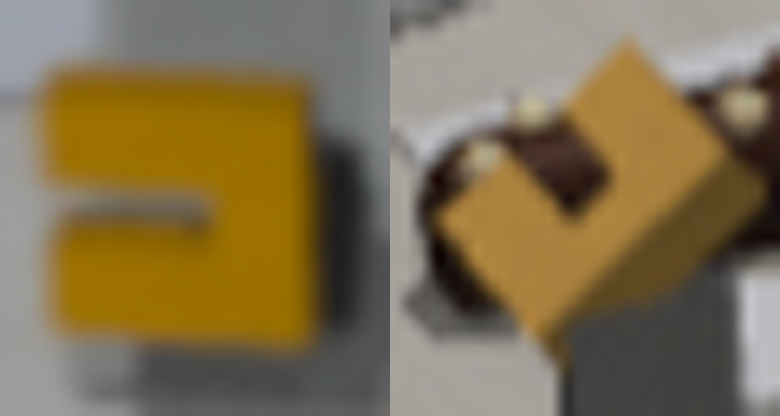

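The left half is the top view: the plate's corners are at about zoom px (46,75), (305,82), (308,343) and (58,332), with the notch open to the left. The right half is the side view: its corners are at (238,38), (345,160), (150,335) and (45,215) within that half. I'll cast these corners, the notch corners and the press rim corners onto planes at their known heights.

Run:
```python
from h import *
D=np.load("D0.npy",allow_pickle=True).item()
z=lambda p,x0,y0,s:((p[0]+.5)/s-.5+x0,(p[1]+.5)/s-.5+y0)
zh=.12+.036*np.sin(np.radians(35)); zl=.24-zh
zn=.0095*np.sin(np.radians(35))
T={'HP':(46,75),'HM':(305,82),'LM':(308,343),'LP':(58,332),'NH':(213,192),'NL':(213,226)}
S={'HP':(238,38),'HM':(345,160),'LM':(150,335),'LP':(45,215),'NH':(222,170),'NL':(180,218)}
hz={'HP':zh,'HM':zh,'LM':zl,'LP':zl,'NH':.12+zn,'NL':.12-zn}
for n,A,o in(("top",T,(192,195)),("side",S,(224,147))):
  P={k:onz(D[n],z(A[k],*o,13),hz[k]) for k in A}
  print(n,{k:P[k].round(4).tolist() for k in P})
  e=P['HM']-P['HP'],P['LM']-P['LP']
  print(" lens",[np.linalg.norm(x).round(4) for x in e],"y yaw",[np.degrees(np.arctan2(x[0],-x[1])).round(1) for x in e], "mean4",np.mean([P[k] for k in('HP','HM','LM','LP')],0).round(4))
for k in T: 
  p,e=tri(D["top"],z(T[k],192,195,13),D["side"],z(S[k],224,147,13)); print(k,p.round(4),e.round(4),hz[k])
# press rim (zooms 4, 4.4)
s=lambda p:z(p,190,130,4.4); t=lambda p:z(p,140,130,4)
for p in((515,350),(340,212),(712,270)): print("side rim",onz(D["side"],s(p),.092).round(4))
for p in((395,268),(665,260)): print("top rim",onz(D["top"],t(p),.092).round(4))
print("red",tri(D["top"],(272.3,215.67),D["side"],(266.44,197.46)))
print("frame front corners")
for a,b in (((452,310),(317,92)),((598,302),(492,186))): print(tri(D["top"],t(a),D["side"],s(b)))
c=lambda a,x,y,w,h:cv2.resize(a[y:y+h,x:x+w,::-1],None,fx=8,fy=8,interpolation=cv2.INTER_CUBIC)
cv2.imwrite("pics/press_zoom.png",np.hstack([c(D["top"]["color"],230,165,48,64)[:500],c(D["side"]["color"],250,170,48,64)[:500]]))
```

```text
top {'HP': [0.5963, 0.2856, 0.1406], 'HM': [0.594, 0.2179, 0.1406], 'LM': [0.5281, 0.2226, 0.0994], 'LP': [0.5314, 0.2893, 0.0994], 'NH': [0.5665, 0.2441, 0.1254], 'NL': [0.5584, 0.2457, 0.1146]}
 lens [np.float64(0.0677), np.float64(0.0668)] y yaw [np.float64(-2.0), np.float64(-2.9)] mean4 [0.5624 0.2538 0.12  ]
side {'HP': [0.5897, 0.2862, 0.1406], 'HM': [0.5842, 0.211, 0.1406], 'LM': [0.5284, 0.2202, 0.0994], 'LP': [0.5309, 0.2924, 0.0994], 'NH': [0.5649, 0.2476, 0.1254], 'NL': [0.5516, 0.2476, 0.1146]}
 lens [np.float64(0.0754), np.float64(0.0723)] y yaw [np.float64(-4.1), np.float64(-2.0)] mean4 [0.5583 0.2525 0.12  ]
HP [0.5935 0.287  0.1394] 0.0063 0.14064875170863766
HM [0.5918 0.22   0.1343] 0.006 0.14064875170863766
LM [0.5287 0.2225 0.098 ] 0.0012 0.09935124829136233
LP [0.5306 0.2893 0.1011] 0.0017 0.09935124829136233
NH [0.5651 0.2444 0.1271] 0.0029 0.12544897614533493
NL [0.5552 0.2472 0.1139] 0.007 0.11455102385466506
side rim [ 0.6287 -0.0817  0.092 ]
side rim [0.611  0.1422 0.092 ]
side rim [ 0.8084 -0.0718  0.092 ]
top rim [0.6128 0.1432 0.092 ]
top rim [ 0.6181 -0.0922  0.092 ]
red (array([0.54500967, 0.02470459, 0.10290262]), np.float64(0.0006263961250027409))
frame front corners
(array([0.56434294, 0.08351664, 0.23851916]), np.float64(0.0012825699512749255))
(array([ 0.59595781, -0.04680487,  0.21632853]), np.float64(0.05684914174499002))
```

View pics/press_zoom.png

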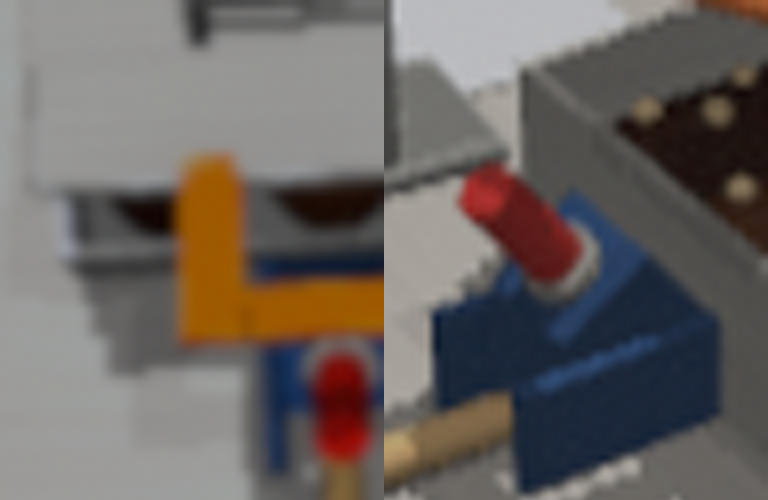

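The handle centre triangulates to (0.545, 0.025, 0.103). Its height and the bore location agree with the stated geometry (bore about (0.566, 0.026), press yaw about 3°, lid about 0.54 rad). The rest seat is at about (0.561, 0.252, 0.120) with yaw about -2.5°. Next I'll check reach for each pose.

```bash
cat >> h.py <<'E'
def Rz(a): a=np.radians(a); return np.array([[np.cos(a),-np.sin(a),0],[np.sin(a),np.cos(a),0],[0,0,1]])
s35,c35=np.sin(np.radians(35)),np.cos(np.radians(35))
def frame(yaw,flip):   # tool orientation along pin; pin axis up
    a=Rz(yaw)@np.array([-s35,0,c35]); y=Rz(yaw)@np.array([0,1.,0])*flip
    z=-a; return np.c_[np.cross(y,z),y,z],a
PY,RY=3.0,-2.5
PO=np.array([.5656,.0258,.0745])
SEAT=np.array([.5605,.2522,.120])
G=.014   # tcp distance above pin origin along axis
E
python3 - <<'E'
from workcell import robot
from h import *
for f in(1,-1):
  R,a=frame(PY,f); R2,a2=frame(RY,f)
  for n,p,r in(("pre",PO+a*.20,R),("grasp",PO+a*G,R),("drawn",PO+a*(G+.11),R),("abv",SEAT+a2*(G+.1),R2),("seat",SEAT+a2*G,R2)):
    q=robot.solve_ik(p,r); print(f,n,p.round(3),None if q is None else np.round(q,1))
E
```

```text
1 pre [0.451 0.02  0.238] [  -2.2  -18.3  143.6    8.8   20.  -102.6]
1 grasp [0.558 0.025 0.086] None
1 drawn [0.495 0.022 0.176] None
1 abv [0.495 0.255 0.213] [ 34.4   0.9 131.1 -48.9  27.2 -12.9]
1 seat [0.552 0.253 0.131] None
-1 pre [0.451 0.02  0.238] [ -2.2 -18.3 143.6   8.8  20.   77.4]
-1 grasp [0.558 0.025 0.086] None
-1 drawn [0.495 0.022 0.176] None
-1 abv [0.495 0.255 0.213] [ 34.4   0.9 131.1 -48.9  27.2 167.1]
-1 seat [0.552 0.253 0.131] None
```

```bash
cat >> h.py <<'E'
def tframe(yaw,tilt,roll=0,flip=1):
    """tool axis leaning `tilt` from vertical in pad plane (about press y), and lat tilt roll (about pin-normal)"""
    t=np.radians(tilt); z=np.array([np.sin(t),0,-np.cos(t)]); y=np.array([0,flip*1.,0])
    M=np.c_[np.cross(y,z),y,z]
    n=np.cross(z,[0,1,0]); M=cv2.Rodrigues(n*np.radians(roll))[0]@M
    return Rz(yaw)@M
E
python3 - <<'E'
from workcell import robot
from h import *
R,a=frame(PY,1); R2,a2=frame(RY,1)
for tilt in range(10,66,5):
  o=[]
  for (O,A,Y) in((PO,a,PY),(SEAT,a2,RY)):
    for d in(0,.03,.06,.1):
      gp=O+A*(G+.019+d); M=tframe(Y,tilt); q=robot.solve_ik(gp+M[:,2]*.019,M)
      o.append('--' if q is None else "%.0f"%q[4])
  print(tilt,o)
R,a=frame(PY,1)
for lat in(-30,-20,-10,10,20,30):
  o=[]
  for (O,A,Y) in((PO,a,PY),(SEAT,a2,RY)):
    for d in(0,.03,.06,.1):
      gp=O+A*(G+.019+d); M=tframe(Y,35,lat); q=robot.solve_ik(gp+M[:,2]*.019,M)
      o.append('--' if q is None else "%.0f"%q[4])
  print("lat",lat,o)
E
```

```text
10 ['29', '31', '34', '37', '37', '39', '42', '45']
15 ['22', '25', '28', '32', '32', '34', '37', '41']
20 ['--', '19', '21', '26', '27', '30', '32', '36']
25 ['--', '--', '--', '20', '23', '26', '28', '32']
30 ['--', '--', '--', '--', '20', '23', '25', '29']
35 ['--', '--', '--', '--', '--', '--', '24', '27']
40 ['--', '--', '--', '--', '--', '--', '--', '--']
45 ['21', '18', '--', '--', '--', '--', '--', '--']
50 ['29', '26', '22', '--', '--', '--', '--', '--']
55 ['37', '34', '31', '25', '35', '--', '--', '--']
60 ['46', '43', '39', '34', '42', '41', '--', '--']
65 ['55', '52', '49', '43', '49', '47', '46', '--']
lat -30 ['--', '--', '--', '--', '55', '57', '59', '62']
lat -20 ['--', '--', '--', '--', '--', '46', '48', '51']
lat -10 ['--', '--', '--', '--', '--', '34', '36', '39']
lat 10 ['--', '--', '--', '18', '--', '--', '--', '--']
lat 20 ['28', '29', '--', '31', '--', '--', '--', '--']
lat 30 ['40', '41', '42', '--', '21', '--', '18', '18']
```

Along the pin axis exactly, joint 5 would go below its 17.5° limit. A tool lean of 15–18° from vertical is reachable. With the jaws along y, the pin can sit about 18° skewed in the pads, and I estimate roughly 12 mm or more between the gripper body and the lid frame. I'll check this.

```bash
cat >> h.py <<'E'
TILT=17.; GS=.040
def tcp(O,yaw,d=0,tilt=TILT,flip=1,gs=GS):
    a=Rz(yaw)@np.array([-s35,0,c35]); M=tframe(yaw,tilt,0,flip)
    return O+a*(gs+d)+M[:,2]*.019, M
E
python3 - <<'E'
from workcell import robot
from h import *
for f in(1,-1):
 for tilt in(17,18,19,20):
  for O,Y,ds in((PO,PY,(.12,.06,0)),(SEAT,RY,(.1,0))):
   for d in ds:
    p,M=tcp(O,Y,d,tilt,f); q=robot.solve_ik(p,M); print(f,tilt,Y,d,p.round(3),None if q is None else np.round(q,1))
E
```

```text
1 17 3.0 0.12 [0.48  0.021 0.187] [ -0.9  -3.3 133.8   2.1  32.6 -95.5]
1 17 3.0 0.06 [0.514 0.023 0.138] [ -0.6   5.7 131.4   2.4  25.9 -95.6]
1 17 3.0 0 [0.548 0.025 0.089] [ -0.3  14.4 128.3   2.8  20.3 -95.8]
1 17 -2.5 0.1 [0.486 0.255 0.217] [ 29.7   2.4 124.4 -14.1  39.6 -48. ]
1 17 -2.5 0 [0.543 0.253 0.135] [ 26.4  14.4 121.2 -16.2  30.5 -48.2]
1 18 3.0 0.12 [0.48  0.021 0.187] [ -0.9  -3.6 134.3   2.3  31.4 -95.7]
1 18 3.0 0.06 [0.514 0.023 0.138] [ -0.6   5.5 131.9   2.7  24.7 -95.9]
1 18 3.0 0 [0.549 0.025 0.089] [ -0.3  14.2 128.8   3.2  19.  -96.2]
1 18 -2.5 0.1 [0.486 0.255 0.217] [ 29.9   2.2 124.8 -15.4  38.7 -46.7]
1 18 -2.5 0 [0.543 0.253 0.135] [ 26.6  14.2 121.6 -17.7  29.5 -46.6]
1 19 3.0 0.12 [0.48  0.021 0.188] [ -1.   -3.9 134.7   2.6  30.3 -95.9]
1 19 3.0 0.06 [0.514 0.023 0.138] [ -0.6   5.3 132.4   3.   23.4 -96.2]
1 19 3.0 0 [0.549 0.025 0.089] [ -0.4  14.1 129.3   3.6  17.8 -96.6]
1 19 -2.5 0.1 [0.486 0.255 0.217] [ 30.2   2.  125.2 -16.7  37.9 -45.5]
1 19 -2.5 0 [0.544 0.253 0.135] [ 26.8  14.1 122.  -19.4  28.6 -44.8]
1 20 3.0 0.12 [0.48  0.021 0.188] [
[... 993 characters left out ...]
  29.5 133.4]
-1 19 3.0 0.12 [0.48  0.021 0.188] [ -1.   -3.9 134.7   2.6  30.3  84.1]
-1 19 3.0 0.06 [0.514 0.023 0.138] [ -0.6   5.3 132.4   3.   23.4  83.8]
-1 19 3.0 0 [0.549 0.025 0.089] [ -0.4  14.1 129.3   3.6  17.8  83.4]
-1 19 -2.5 0.1 [0.486 0.255 0.217] [ 30.2   2.  125.2 -16.7  37.9 134.5]
-1 19 -2.5 0 [0.544 0.253 0.135] [ 26.8  14.1 122.  -19.4  28.6 135.2]
-1 20 3.0 0.12 [0.48  0.021 0.188] [ -1.   -4.2 135.2   2.8  29.1  83.8]
-1 20 3.0 0.06 [0.515 0.023 0.139] [ -0.7   5.  132.8   3.3  22.2  83.5]
-1 20 3.0 0 [0.549 0.025 0.089] None
-1 20 -2.5 0.1 [0.487 0.255 0.217] [ 30.5   1.8 125.6 -18.   37.  135.9]
-1 20 -2.5 0 [0.544 0.253 0.135] [ 27.   13.9 122.4 -21.2  27.7 137. ]
```

```bash
sed -i 's/^TILT=17\./TILT=18./' h.py
python3 - <<'E'
from workcell import robot, read_camera
from h import *
p=robot.get_state()["tool_pos"]
robot.line_to(p+[0,0,.17],velocity=.25)
p,M=tcp(PO,PY,.13); robot.move_to(p,M)
s=robot.get_state(); print(s["time_s"],s["tool_pos"],s["q"].round(1),s["force"].round(2))
b=[]
for n in("side","top"):
    d=read_camera(n); x,y=(180,90) if n=="side" else (180,110)
    b.append(cv2.resize(d["color"][y:y+150,x:x+150,::-1],(400,400)))
cv2.imwrite("pics/pre.png",np.hstack(b))
E
```

```text
3.4083 [0.47446319 0.02135043 0.19593742] [ -0.9  -5.1 134.5   2.3  32.7 -95.7] [ 0.48  0.13 -0.03]
```

View pics/pre.png

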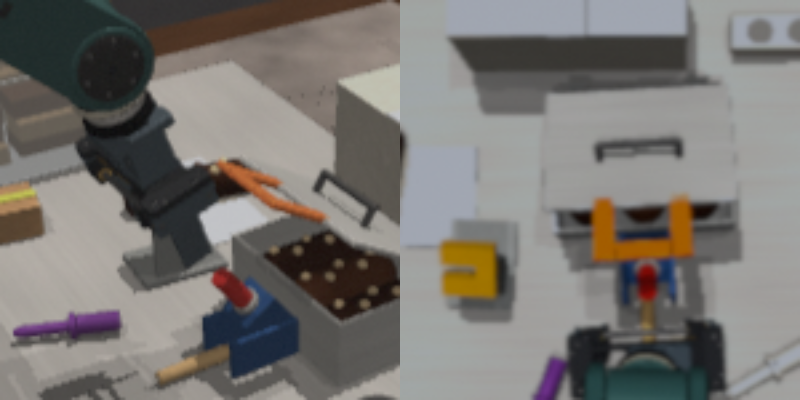

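The gripper sits on the pin's axis. In the top view the fingers straddle column 648 of the composite, which is also the pin's column. Now I'll approach, grip and draw.

Run:
```python
from workcell import robot, read_camera
from h import *
p,M=tcp(PO,PY,0); print("hit",robot.line_to(p,velocity=.08,guard=8))
s=robot.get_state(); print(s["tool_pos"]-p,s["force"].round(2))
robot.close_gripper(30); robot.dwell(.2)
s=robot.get_state(); print(s["time_s"],s["grip_width"],s["force"].round(2),s["wrist_torque"].round(2))
```

```text
hit False
[6.95922328e-05 7.03624273e-06 3.74045912e-04] [-0.46  0.45 -0.05]
6.4917 0.02525319742740664 [ 1.15 -2.79 -0.55] [-0.4  -0.08 -0.17]
```

Run:
```python
from workcell import robot, read_camera
from h import *
p,M=tcp(PO,PY,.02); print("g",robot.line_to(p,velocity=.04,guard=25)); s=robot.get_state(); print(s["force"].round(2),s["grip_width"])
p,M=tcp(PO,PY,.10); print("g",robot.line_to(p,velocity=.08,guard=25))
s=robot.get_state(); print(s["time_s"],s["force"].round(2),s["wrist_torque"].round(2),s["grip_width"])
robot.dwell(.1)
b=[]
for n in("side","top"):
    d=read_camera(n); x,y=(180,90) if n=="side" else (200,130)
    b.append(cv2.resize(d["color"][y:y+120,x:x+120,::-1],(400,400)))
cv2.imwrite("pics/drawn.png",np.hstack(b))
```

```text
g False
[ 0.   -2.23  0.83] 0.02585518645553664
g False
8.2917 [ 0.94 -1.13 -1.93] [0.   0.34 0.05] 0.025440265186781108
```

View pics/drawn.png

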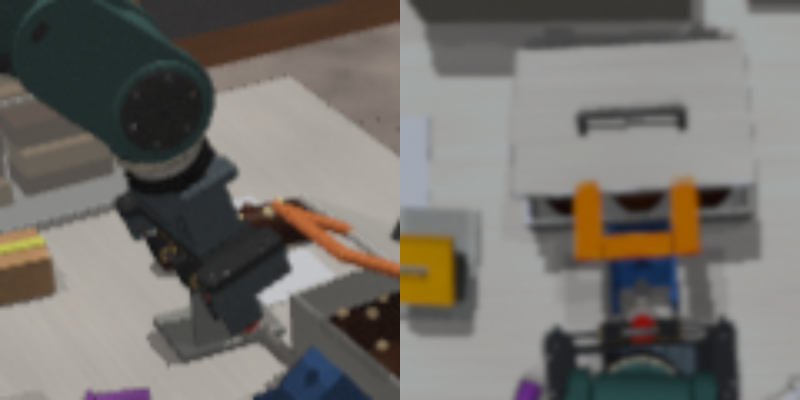

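The pin is out: the bare shaft shows in the side half at about (285,350), with the bore hole visible at (310,378). Next I'll carry it above the rest and check its alignment with the notch in the images.

Run:
```python
from workcell import robot, read_camera
from h import *
p,M=tcp(PO,PY,.15); robot.line_to(p,velocity=.15)
S=SEAT+Rz(RY)@[0,.012,0]
p,M=tcp(S,RY,.10); robot.line_to(p,velocity=.2,rot=M)
robot.dwell(.2)
s=robot.get_state(); print(s["time_s"],s["tool_pos"]-p,s["force"].round(2),s["wrist_torque"].round(2),s["grip_width"])
b=[];D={}
for n in("side","top"):
    d=read_camera(n);D[n]=d; x,y=(205,120) if n=="side" else (175,180)
    b.append(cv2.resize(d["color"][y:y+60,x:x+60,::-1],(400,400),interpolation=cv2.INTER_CUBIC))
np.save("D1.npy",D)
cv2.imwrite("pics/over.png",np.hstack(b))
```

```text
10.5667 [ 7.26021181e-05 -5.51115838e-04  7.31780878e-05] [ 0.23 -0.16 -2.01] [-0.03  0.32  0.02] 0.02544515792422528
```

View pics/over.png

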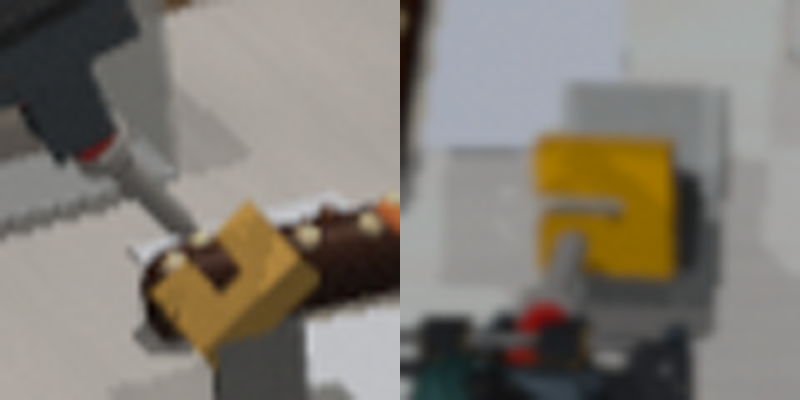

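The tip is visible at (185,225) in the side half and (572,235) in the top half. I'll overlay the predicted shaft axis and notch corners.

Run:
```python
from h import *
D=np.load("D1.npy",allow_pickle=True).item()
a=Rz(RY)@[-s35,0,c35]; sl=Rz(RY)@[c35,0,s35]; y=Rz(RY)@[0,1.,0]
S=SEAT+y*.012; O=S+a*.10
tip=O-.07*a
pts={'tip':[tip,tip+sl*.008,tip-sl*.008,tip+y*.008,tip-y*.008],'col':[O+sl*.017,O-sl*.017,O-y*.017],
 'notch':[SEAT+sl*u+y*v for u in(.0095,-.0095) for v in(-.0085,.036)],'plate':[SEAT+sl*u+y*v for u in(.036,-.036) for v in(-.034,.036)]}
col={'tip':(0,0,255),'col':(255,0,255),'notch':(255,0,0),'plate':(0,255,0)}
b=[]
for n in("side","top"):
  x,y0=(215,135) if n=="side" else (180,190); s=400/40
  im=cv2.resize(D[n]["color"][y0:y0+40,x:x+40,::-1],(400,400),interpolation=cv2.INTER_CUBIC)
  for k in pts:
    for u in proj(D[n],np.array(pts[k])):
      c=((u-[x,y0]+.5)*s-.5).round().astype(int); cv2.circle(im,tuple(int(v) for v in c),3,col[k],-1)
  b.append(im)
cv2.imwrite("pics/over2.png",np.hstack(b))
```

```text
(no output)
```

View pics/over2.png

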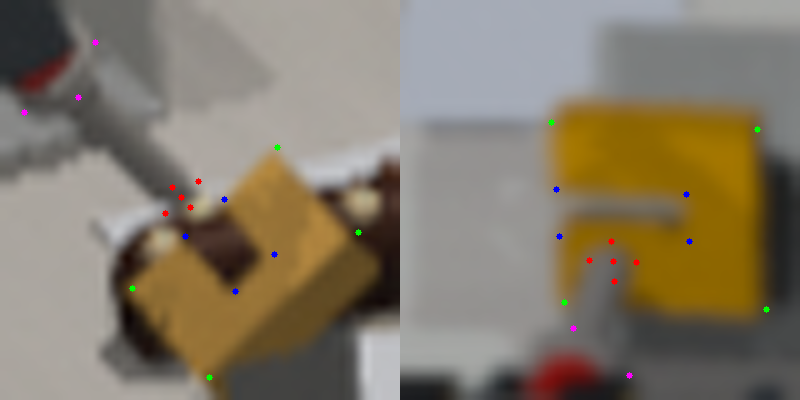

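The overlay agrees to within about 1 px. The far edge I picked in the top view was actually the plate's end face, so the seat should sit about 2 mm further toward -x. I'll lower until the tip is just above the plate and compare it directly with the notch.

```bash
sed -i 's/^SEAT=.*/SEAT=np.array([.5585,.2515,.120])/' h.py
cat >> h.py <<'E'
def look(read_camera,d,y_off,name,size=40):
    D={n:read_camera(n) for n in("side","top")}
    a=Rz(RY)@[-s35,0,c35]; sl=Rz(RY)@[c35,0,s35]; y=Rz(RY)@[0,1.,0]
    O=SEAT+y*y_off+a*d; tip=O-.07*a
    pts={(0,0,255):[tip+sl*.008,tip-sl*.008,O+sl*.008,O-sl*.008],(255,0,0):[SEAT+sl*u+y*v for u in(.0095,-.0095) for v in(-.0085,.036)],(0,255,0):[SEAT+sl*u+y*v for u in(.036,-.036) for v in(-.034,.036)]}
    b=[]
    for n in("side","top"):
      x,y0=(220,135) if n=="side" else (186,190); s=400/size
      im=cv2.resize(D[n]["color"][y0:y0+size,x:x+size,::-1],(400,400),interpolation=cv2.INTER_CUBIC)
      for k in pts:
        for u in proj(D[n],np.array(pts[k])):
          c=((u-[x,y0]+.5)*s-.5).round().astype(int); cv2.circle(im,tuple(int(v) for v in c),2,k,-1)
      b.append(im)
    cv2.imwrite("pics/"+name,np.hstack(b)); return D
E
python3 - <<'E'
from workcell import robot, read_camera
from h import *
p,M=tcp(SEAT+Rz(RY)@[0,.012,0],RY,.076); print(robot.line_to(p,velocity=.08,rot=M,guard=6)); robot.dwell(.2)
s=robot.get_state(); print(s["time_s"],s["tool_pos"]-p,s["force"].round(2))
look(read_camera,.076,.012,"near.png")
E
```

```text
False
11.3 [3.19794758e-05 1.06348013e-04 2.48068717e-04] [-0.81 -0.02 -1.75]
```

View pics/near.png

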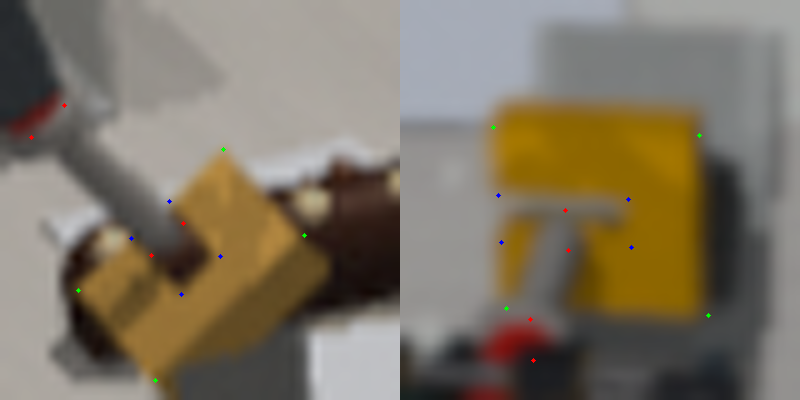

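Run:
```python
from workcell import read_camera
from h import *
D={n:read_camera(n) for n in("side","top")}; np.save("D2.npy",D)
im=D["side"]["color"][142:172,222:252,::-1]; t=D["top"]["color"][198:224,193:219,::-1]
b=np.hstack([cv2.resize(im,(400,400),interpolation=cv2.INTER_NEAREST),cv2.resize(t,(400,400),interpolation=cv2.INTER_NEAREST)])
cv2.imwrite("pics/nn.png",cv2.convertScaleAbs(b,alpha=1.4))
```

```text
(no output)
```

View pics/nn.png

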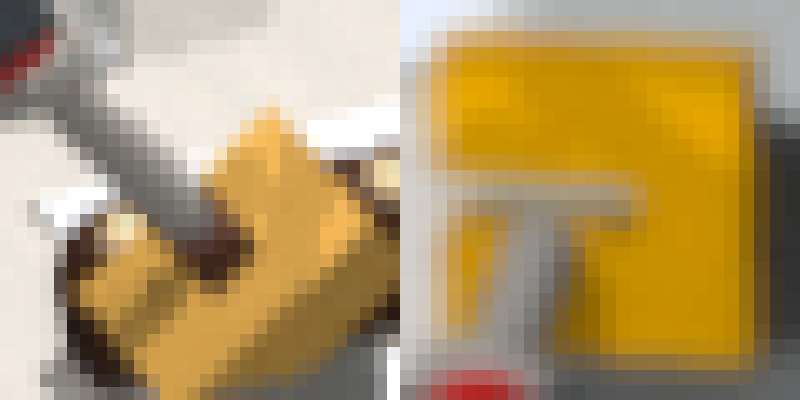

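In the side view the shaft end spans about (165,235) to (225,225). The notch edges run through (215,285)/(190,262) and (250,250)/(205,190), so the fit looks close to central. I'll quantify it with edge profiles across the slope. In this view the height parallax lies along the notch, so the cross-notch comparison is direct.

```bash
cat > prof.py <<'E'
from h import *
from scipy.ndimage import map_coordinates
def prof(d,base,us,dirv,ks,kd,ch):
    sat=cv2.cvtColor(d["color"],cv2.COLOR_RGB2HSV)[...,1].astype(float); g=d["color"].astype(float)
    I={'S':sat,'V':g.max(2),'B':g[...,2],'G':g[...,1]}[ch]
    out=[]
    for k in ks:
        uv=proj(d,base+np.outer(us,dirv)+k*kd); out.append(map_coordinates(I,[uv[:,1],uv[:,0]],order=1))
    return np.mean(out,0)
if __name__=="__main__":
    D=np.load("D2.npy",allow_pickle=True).item()
    a=Rz(RY)@[-s35,0,c35]; sl=Rz(RY)@[c35,0,s35]; y=Rz(RY)@[0,1.,0]
    tip=SEAT+y*.012+a*.006
    us=np.arange(-.024,.0241,.0015)
    s=D["side"]
    print((us*1e3).round(1).tolist())
    for nm,b,ks,kd in(("shaft hi",tip,np.linspace(.03,.055,8),a),("shaft lo",tip,np.linspace(.008,.025,8),a),("notch",SEAT,np.linspace(-.006,-.001,6),y)):
      for ch in "SG": print(nm,ch,prof(s,b,us,sl,ks,kd,ch).astype(int).tolist())
    ue=np.r_[np.arange(-.045,-.026,.0015),np.arange(.027,.046,.0015)]; print((ue*1e3).round(1).tolist())
    print("plate",prof(s,SEAT,ue,sl,np.linspace(-.02,-.012,6),y,"S").astype(int).tolist())
    print("plate+y",prof(s,SEAT,ue,sl,np.linspace(.012,.03,6),y,"S").astype(int).tolist())
E
python3 prof.py
```

```text
[-24.0, -22.5, -21.0, -19.5, -18.0, -16.5, -15.0, -13.5, -12.0, -10.5, -9.0, -7.5, -6.0, -4.5, -3.0, -1.5, 0.0, 1.5, 3.0, 4.5, 6.0, 7.5, 9.0, 10.5, 12.0, 13.5, 15.0, 16.5, 18.0, 19.5, 21.0, 22.5, 24.0]
shaft hi S [11, 11, 11, 12, 12, 13, 13, 14, 14, 14, 14, 14, 15, 16, 17, 17, 16, 16, 17, 17, 17, 17, 17, 16, 16, 16, 15, 16, 16, 17, 17, 17, 17]
shaft hi G [167, 171, 172, 171, 170, 169, 168, 168, 165, 156, 139, 116, 93, 79, 75, 78, 81, 87, 95, 105, 118, 131, 143, 153, 159, 160, 159, 158, 159, 159, 160, 159, 158]
shaft lo S [119, 114, 109, 99, 95, 95, 88, 79, 76, 76, 71, 52, 32, 19, 15, 15, 16, 16, 17, 18, 19, 22, 27, 33, 35, 37, 40, 42, 44, 46, 46, 47, 48]
shaft lo G [69, 77, 87, 99, 110, 119, 130, 137, 133, 121, 103, 85, 74, 73, 75, 78, 82, 88, 95, 104, 114, 126, 139, 150, 158, 161, 162, 161, 160, 159, 159, 159, 160]
notch S [162, 162, 162, 162, 162, 162, 162, 162, 162, 162, 160, 154, 149, 149, 150, 150, 149, 149, 152, 155, 157, 159, 162, 162, 163, 162, 161, 161, 162, 163, 163, 162, 162]
notch G [104, 104, 104, 105, 106, 108, 110, 110, 103, 90, 76, 62, 51, 45, 46, 48, 48, 48, 52, 57, 65, 81, 101, 115, 118, 116, 115, 114, 114, 113, 112, 113, 113]
[-45.0, -43.5, -42.0, -40.5, -39.0, -37.5, -36.0, -34.5, -33.0, -31.5, -30.0, -28.5, -27.0, 27.0, 28.5, 30.0, 31.5, 33.0, 34.5, 36.0, 37.5, 39.0, 40.5, 42.0, 43.5, 45.0]
plate [18, 19, 24, 40, 72, 107, 137, 154, 160, 162, 162, 162, 163, 162, 162, 162, 161, 158, 151, 136, 116, 101, 95, 89, 81, 71]
plate+y [71, 100, 122, 135, 145, 155, 160, 161, 162, 162, 162, 162, 162, 160, 160, 158, 154, 140, 109, 73, 41, 21, 13, 11, 13, 14]
```

```bash
sed -i 's/^SEAT=.*/SEAT=np.array([.5575,.2515,.120])/' h.py
python3 - <<'E'
from workcell import robot, read_camera
from h import *
S=SEAT+Rz(RY)@[0,.012,0]
p,M=tcp(S,RY,.076); robot.line_to(p,velocity=.03)
f0=robot.get_state()["force"]
for d in(.06,.045):
  p,M=tcp(S,RY,d); h=robot.line_to(p,velocity=.03,guard=5)
  s=robot.get_state(); print(d,h,s["time_s"],(s["tool_pos"]-p).round(4),(s["force"]-f0).round(2))
  if h: break
look(read_camera,d,.012,"ins.png")
E
```

```text
0.06 False 12.4333 [ 0.     -0.     -0.0001] [0.56 0.55 0.29]
0.045 False 13.0833 [ 0.     -0.     -0.0001] [-0.49  0.41  0.12]
```

View pics/ins.png

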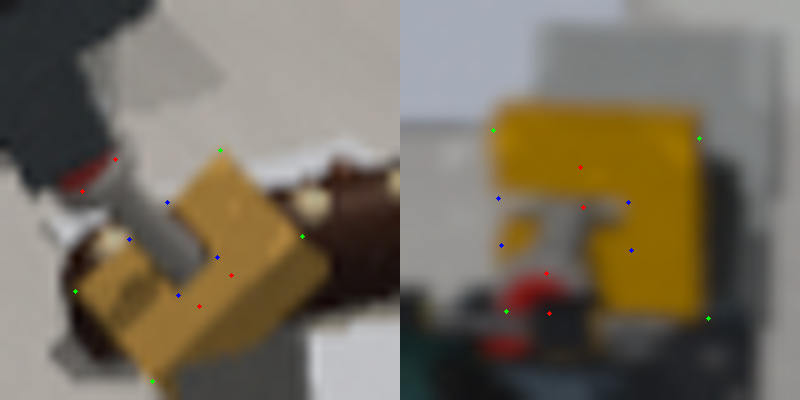

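The shaft entered the notch with no contact force. In the side half it sits between the slot walls at about (185,255). I'll carry on down, then slide home.

Run:
```python
from workcell import robot, read_camera
from h import *
y=Rz(RY)@[0,1.,0]; f0=np.array([-.8,0,-1.75])
def go(d,yo,v,g):
  p,M=tcp(SEAT+y*yo,RY,d); h=robot.line_to(p,velocity=v,guard=g); s=robot.get_state(); e=s["tool_pos"]-p
  print(d,yo,h,round(s["time_s"],2),"err",e.round(4),"F",(s["force"]-f0).round(2)); return h
go(.025,.012,.05,6)
go(.005,.012,.04,6)
go(.005,-.004,.03,5)
look(read_camera,.005,0,"slid.png")
```

```text
0.025 0.012 False 13.73 err [-0.     -0.0001 -0.0003] F [-0.3   0.03  0.54]
0.005 0.012 False 14.38 err [-0.     -0.0001 -0.0001] F [ 0.75 -0.12 -1.29]
0.005 -0.004 True 14.82 err [0.0001 0.0044 0.0001] F [-0.47  5.67  2.42]
```

View pics/slid.png

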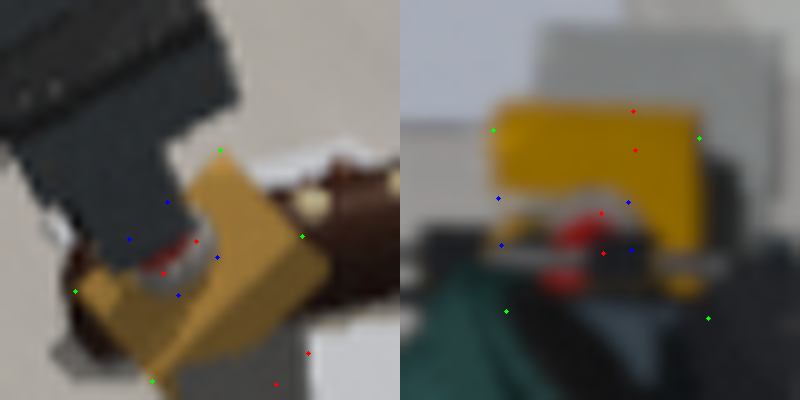

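The slide met the inner end at y offset +0.4 mm, which matches the expected seat. Next I'll lower the collar onto the plate.

Run:
```python
from workcell import robot, read_camera
from h import *
y=Rz(RY)@[0,1.,0]; f0=np.array([-.8,0,-1.75])
def go(d,yo,v,g):
  p,M=tcp(SEAT+y*yo,RY,d); h=robot.line_to(p,velocity=v,guard=g); s=robot.get_state(); e=s["tool_pos"]-p
  print(d,yo,h,round(s["time_s"],2),"err",e.round(4),"F",(s["force"]-f0).round(2)); return h
go(.005,.0008,.02,None)
go(-.006,.0008,.02,5)
```

```text
0.005 0.0008 False 15.17 err [ 0.     -0.0001  0.    ] F [ 1.68  1.12 -0.36]
-0.006 0.0008 True 15.53 err [-0.0036  0.0001  0.0049] F [-0.02 -0.48  6.09]
```

Run:
```python
from workcell import robot, read_camera
from h import *
robot.open_gripper(); robot.dwell(.4)
s=robot.get_state(); print(s["time_s"],s["force"].round(2),s["grip_width"])
p,M=tcp(SEAT,RY,.13); robot.line_to(p,velocity=.15,guard=8)
s=robot.get_state(); print(s["time_s"],s["force"].round(2))
D=look(read_camera,0,0,"parked.png"); np.save("D3.npy",D)
print([blobs(mask(D[n]["color"],"red")) for n in D])
c=SEAT+Rz(RY)@[-s35*.036,0,c35*.036]; print([proj(D[n],c) for n in D])
```

```text
17.0083 [-0.37  0.58  0.15] 0.09132812812068378
18.025 [ 1.47 -0.77 -0.59]
[[([226, 149, 13, 13, 83], [231.75, 155.24])], [([200, 212, 8, 13, 74], [203.57, 218.05])]]
[array([[232.28827203, 155.06525915]]), array([[204.28965228, 217.57771053]])]
```

View pics/parked.png

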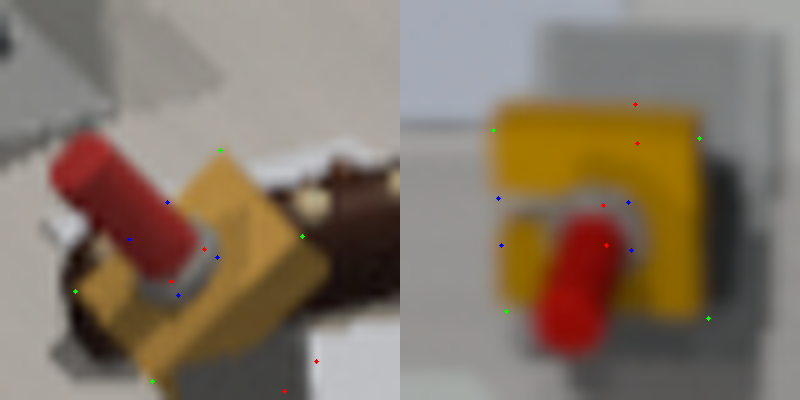

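The pin is parked: the collar lies on the plate and the handle centre is within 0.7 px of the prediction in both views. Next I'll close the fingers and lower the lid along its arc.

```bash
cat >> h.py <<'E'
C=PO+Rz(PY)@[.14,0,0]; HINGE=np.array([*(C+Rz(PY)@[.09,0,0])[:2],.092])
def lidp(th,r=.165,up=0):
    return HINGE+Rz(PY)@[-r*np.cos(th)+.008*np.sin(th),0,r*np.sin(th)+.008*np.cos(th)+up]
E
python3 - <<'E'
from workcell import robot, read_camera
from h import *
M=tframe(PY,0)
for th,u in((.56,.15),(.56,0),(.25,0),(-.03,0)):
  q=robot.solve_ik(lidp(th,up=u),M); print(lidp(th,up=u).round(3),None if q is None else np.round(q,1))
robot.close_gripper(20)
p=robot.get_state()["tool_pos"]; robot.line_to([p[0],p[1],.36],velocity=.2)
robot.move_to(lidp(.56,up=.15),M)
s=robot.get_state(); print(s["time_s"],s["tool_pos"],s["grip_width"])
b=[]
for n in("side","top"):
    d=read_camera(n); x,y=(200,90) if n=="side" else (180,120)
    b.append(cv2.resize(d["color"][y:y+150,x:x+150,::-1],(400,400)))
cv2.imwrite("pics/lid0.png",np.hstack(b))
E
```

```text
[0.66  0.031 0.336] [  0.6  11.5  99.2  -0.   69.3 -92.4]
[0.66  0.031 0.186] [  0.6  20.1 104.9  -0.   55.  -92.4]
[0.638 0.03  0.141] [  0.6  21.6 108.5  -0.   49.9 -92.4]
[0.63  0.029 0.095] [  0.5  24.8 110.   -0.   45.3 -92.5]
21.3917 [0.65936967 0.0315788  0.33606751] 0.0004903681794258439
```

View pics/lid0.png

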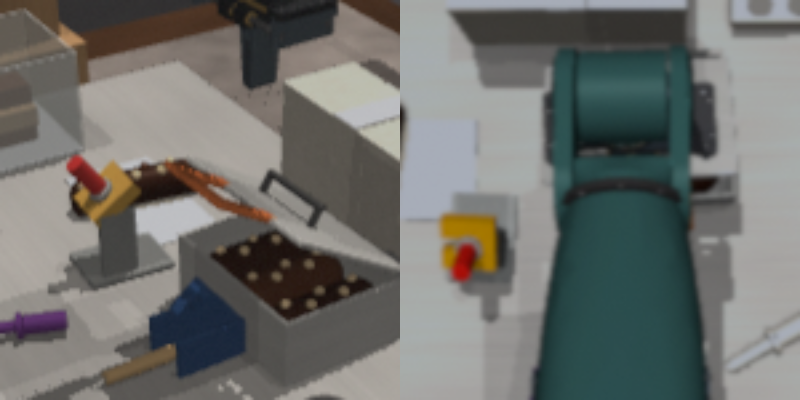

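The pin is still parked at (85,175) in the side half, and the arm is clear above the lid. I'll descend until the fingers touch it, then follow the arc.

Run:
```python
from workcell import robot, read_camera
from h import *
robot.line_to(lidp(.56,up=.05),velocity=.12,guard=4)
s=robot.get_state();print(s["tool_pos"])
h=robot.line_to(lidp(.50),velocity=.05,guard=4)
s=robot.get_state();print(h,s["time_s"],s["tool_pos"],s["force"].round(2))
for th in(.45,.38,.3,.22,.15):
  h=robot.line_to(lidp(th),velocity=.06,guard=25); s=robot.get_state()
  print(th,h,round(s["time_s"],2),s["force"].round(2),(s["tool_pos"]-lidp(th)).round(4))
  if h: break
b=[]
for n in("side","top"):
    d=read_camera(n); x,y=(200,90) if n=="side" else (180,120)
    b.append(cv2.resize(d["color"][y:y+150,x:x+150,::-1],(400,400)))
cv2.imwrite("pics/lid1.png",np.hstack(b))
```

```text
[0.66039432 0.0307626  0.23726962]
False 23.8 [0.65461835 0.03048068 0.17826994] [-0.76 -0.31 -0.02]
0.45 False 24.09 [-0.35  0.04  0.51] [-0.0004 -0.     -0.0004]
0.38 False 24.43 [-0.55  0.28  0.56] [-0.0005 -0.     -0.0006]
0.3 False 24.8 [ 0.9  -0.41  0.07] [-0.0005 -0.     -0.0006]
0.22 False 25.17 [-0.01 -0.4   0.64] [-0.0004 -0.     -0.0005]
0.15 False 25.51 [0.06 0.65 0.54] [-0.0004 -0.     -0.0006]
```

View pics/lid1.png

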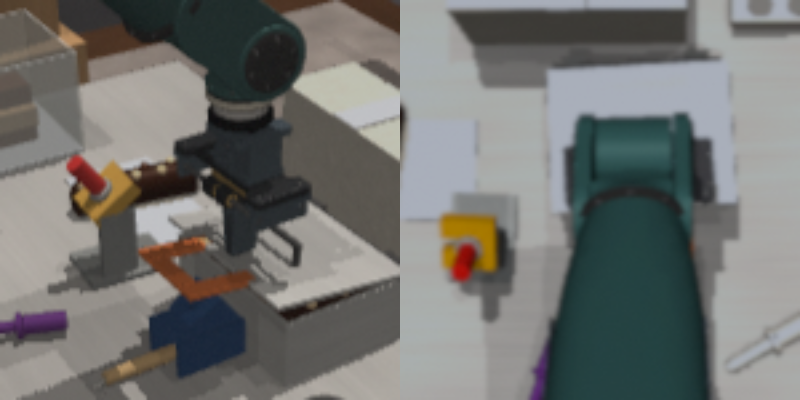

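The lid is following the fingers and is almost shut. The reading at each stop is near zero because the stiff hinge holds the lid there. I'll finish closing with a guard.

Run:
```python
from workcell import robot, read_camera
from h import *
for th,v,g in((.08,.05,20),(.03,.04,15),(-.03,.02,12),(-.06,.015,12)):
  h=robot.line_to(lidp(th),velocity=v,guard=g); s=robot.get_state()
  print(th,h,round(s["time_s"],2),s["force"].round(2),s["tool_pos"].round(4))
  if h: break
robot.dwell(.3); s=robot.get_state(); print(s["force"],s["tool_pos"])
p=s["tool_pos"]; robot.line_to(p+[0,0,.20],velocity=.2)
robot.line_to(np.array([.45,.10,.40]),velocity=.25)
robot.dwell(.3); s=robot.get_state(); print(s["time_s"],s["force"])
b=[]
for n in("side","top"):
    d=read_camera(n); x,y=(200,90) if n=="side" else (180,120)
    b.append(cv2.resize(d["color"][y:y+150,x:x+150,::-1],(400,400),interpolation=cv2.INTER_CUBIC))
cv2.imwrite("pics/lid2.png",np.hstack(b))
```

```text
0.08 False 25.99 [ 0.25  0.37 -0.06] [0.6313 0.0293 0.1127]
0.03 False 26.35 [-1.5  -0.69  0.01] [0.6306 0.0292 0.1046]
-0.03 True 26.71 [-4.12 -0.97 11.95] [0.6307 0.0292 0.1002]
[-2.4415149  -0.51690101 10.3709089 ] [0.63076876 0.02918787 0.10021314]
29.4833 [-0.38552066 -0.20341003 -1.70001523]
```

View pics/lid2.png

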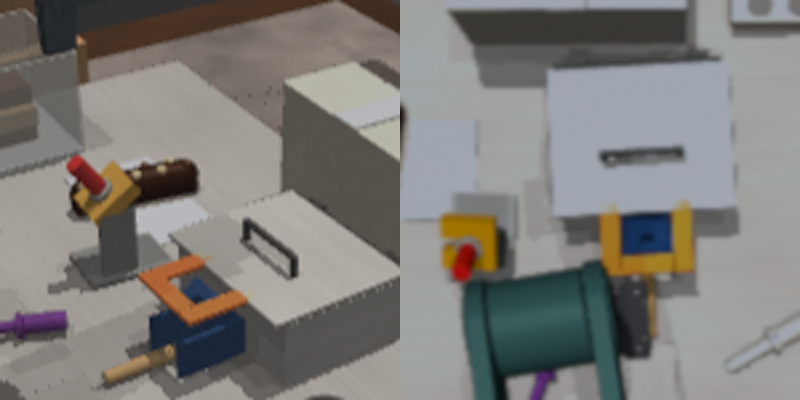

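Run:
```python
from workcell import robot, read_camera
from h import *
D0=np.load("D0.npy",allow_pickle=True).item()
for n in("side","top"):
  d=read_camera(n); print(n,[b for b in blobs(mask(d["color"],"red"))])
  df=(cv2.absdiff(d["color"],D0[n]["color"]).max(2)>60).astype(np.uint8); print([b for b in blobs(df) if b[0][4]>40])
robot.close_job(); print(robot.get_state()["time_s"])
```

```text
side [([225, 149, 14, 13, 83], [231.7, 155.18])]
[([154, 20, 35, 10, 174], [170.65, 24.57]), ([114, 28, 19, 18, 173], [124.64, 34.91]), ([200, 34, 17, 15, 134], [207.66, 42.44]), ([118, 85, 10, 10, 51], [122.73, 89.29]), ([214, 97, 15, 13, 106], [221.29, 104.15]), ([29, 103, 30, 36, 434], [42.64, 123.59]), ([225, 148, 16, 21, 119], [231.92, 156.95]), ([252, 151, 99, 61, 2116], [296.75, 189.26]), ([100, 161, 29, 64, 933], [116.8, 183.91]), ([0, 177, 41, 58, 1611], [15.17, 210.12]), ([137, 226, 80, 52, 1463], [181.04, 249.0]), ([75, 238, 28, 9, 55], [89.0, 242.89])]
top [([200, 212, 8, 13, 67], [203.7, 218.28])]
[([253, 161, 33, 10, 222], [269.13, 164.91]), ([255, 175, 31, 6, 90], [269.29, 177.39]), ([198, 183, 109, 217, 9709], [243.83, 283.65]), ([200, 211, 11, 14, 91], [204.32, 217.49]), ([34, 276, 25, 11, 124], [47.65, 281.05]), ([14, 284, 189, 136, 14310], [110.9, 357.74]), ([307, 385, 17, 35, 322], [316.59, 405.64])]
the job is handed in; nothing more can be done
the job is handed in; nothing more can be done
```

I drew the pin from the bore, parked it in the yellow rest's side notch and let go. I then lowered the lid gently until it was shut, backed the arm clear and handed the job in at about 30 s. No verdict is reported back.

**Grip:** The arm can't line the gripper up exactly with the pin, because joint 5 would go below its limit. I leaned the gripper 18° from vertical and held the pin skewed in the pads, which worked without trouble.

**Pin:**
- The slide met the notch's inner end within 0.5 mm of my estimated seat.
- The collar met the plate at the expected height.
- After release, and again just before hand-in, the handle centre was within 1 px (about 3 mm) of where it should be in both views. In the top view it sat about 2 mm towards the open end, well inside the 12 mm tolerance.

**Lid:** It stopped hard with the fingertips at z = 0.1002 m; the shut height is 0.100 m. The push force rose to about 12 N there. I never moved the fingers faster than about 0.06 m/s while closing it, roughly 0.4 rad/s.

**Bystanders:** The before-and-after image comparison showed clear changes only at the lid, the pin and the arm and its shadow. The arm and its shadow hid part of the bench in that last check, including around the spatula's blade, so the spatula is less certain. Its handle looked unmoved in the last side picture, and I felt no unexpected contact during the run.

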